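# Flip the beam block out and shut the sliding guard of a beam enclosure

## Task

Press the thumb pad on the enclosure's sliding guard to free its latch and slide the guard fully open, tip the beam block inside all the way down out of the beam, then slide the guard shut against its seal until the latch catches. Don't slam or force the guard or the block, and leave the things standing round the box where they are.

Things in the scene. Friction and masses are not known exactly. Their poses are not given: they have to be found in the camera images.
- enclosure: bolted-down dark box with aluminium rails, 150 (x) x 290 (y) x 108 mm tall, a beam port in each end; origin: middle of its underside; y along the slide, +y is the opening direction. The guard covers the mouth in the -y half: clear y -133 to -17 mm with the guard fully open, 115 mm wide in x. The rail tops are at z 108, steel strikes on them reach z 121 at y -35 to -8, |x| over 46
- guard (a joint): slide of the guard, in m: about 0 shut, 0.122 fully open, towards the enclosure's +y; rail friction 1 to 2 N. Over the last 12 mm it squeezes a sprung rubber seal (2 N, rising to 12 N) which pushes it back out. It catches somewhere between 0 and 0.006: the strikes are set by hand in slots and their setting is not given; it can be pushed on to -0.003, a hard stop
- grip (a point): on the guard (tinted plate, 126 x 147 mm, top at enclosure z 100 mm): centre of the thumb pad's top when the pad is up, enclosure z 116 mm. The ribbed pad is 44 mm in x, 40 mm in y and lies between two ridges, 60 mm long in x, 7 thick, 54 mm apart in y, that rise 15 mm above the pad; a fingertip between them moves the guard. Its axes are the enclosure's
- latch (a joint): how far the thumb pad and its cross bar are pressed down, in m: 0 up, 0.0065 at its solid bottom; spring 3 N up, 9 N at the bottom. Bar up, its ends catch behind the strikes; free from 0.0045 down. Once the guard is 30 mm open the pad may be let go. On shutting, ramps on the strikes push the bar down by themselves (about 9 N on the guard) and it snaps up once past them: the latch has caught
- block (a joint): tip angle of the beam block, rad: 0 to 0.3 at the start (upright), 1.57 lying flat at its cushioned stop, falling towards the enclosure's +y. A stiff hinge (0.04 N m) holds it wherever it is left
- block_hinge (a point): middle of the beam block's hinge line, which runs along the enclosure's x, at enclosure z 55 mm, under the mouth. Its axes are the enclosure's
- block_edge (a point): middle of the free edge of the beam block, a dark plate 56 mm wide, 34 mm from hinge line to this edge, 5 mm thick; upright its edge is at enclosure z 89 mm, just under the guard. Its own z points from the hinge to the edge
- lens_post: slim pillar carrying a round black lens ring, 32 x 45 x 116 mm tall, loose, stands left of and behind the enclosure; origin at the middle of its underside
- mirror_mount: pillar with a square black mirror holder, 58 x 46 x 98 mm tall, loose, left of and behind the enclosure; origin at the middle of its underside

How it is judged:
On the way, in this order (a step that is already met when the one before it is completed fails the run):
1. the guard stands open by more than 100 mm (value of joint guard above 0.1 m), for 0.2 s.
2. the beam block is tipped down, with the guard still open (value of joint block above 1.4 rad and value of joint guard above 0.08 m), for 0.2 s.
At the end, for the whole second after the job is handed in: the guard is shut (less than 10 mm open) and at rest with its latch bar risen behind the strikes (pad less than 2 mm down), and the beam block lies down, tipped more than 1.40 rad (value of joint guard below 0.01 m and value of joint latch below 0.002 m and value of joint block above 1.4 rad and velocity of joint guard below 0.005 m/s); the robot touches nothing.
It fails at once if the enclosure, guard or latch is forced with more than 50 N (contact force between any of the fingers, the arm and enclosure above 50 N).
It fails at once if the beam block or its mount is forced with more than 50 N (contact force between the fingers and flip_mount above 50 N).
It fails at once if a bystander is moved more than 20 mm or knocked over (distance of any of lens_post, mirror_mount from where it was at the start of the episode above 0.02 m or angle between any of lens_post, mirror_mount's own z axis and vertical above 0.5 rad).
It also fails if it takes over 54 s, if anything falls off the work surface, if the arm or the gripper's body presses on something with over 40 N, if the wrist force passes 120 N, or if a joint passes its speed limit or range.

## Robot

A 7-joint arm with a two-finger parallel gripper is mounted at the origin on a cart in front of the work surface, level with it; the furniture and walls round the work are solid. World frame = base frame: x ahead of the robot, y to its left, z up, the work surface at z = 0. Lengths are in m, angles in rad, forces in N, time in s.
With the tool pointing down it reaches from about 0.4 to 0.85 m from the base axis. Payload 10.4 kg.
Tool frame: the origin (TCP) lies at the very end of the fingers, on their centre line; the grasp point (between the pads) lies 19 mm behind it (grip_point_offset is the distance from the TCP to the grasp point, in m); z points along the fingers, y is the line along which they close (so a half turn about z gives the same grasp; the last joint's range is limited). The gripper opens to 87 mm and grips with 3 to 60 N. Pads are 19 mm wide; open, the fingers measure 117 mm over their backs; the gripper's body (75 mm by 190 mm) begins 51 mm behind the grasp point.
Start: joints at [-1.195, 0.332, -0.065, 1.46, 0.022, 1.35, -0.088], TCP at [0.243, 0.576, 0.223] pointing down, gripper open.
Joint ranges: [-2.6, 2.6], [-0.5, 2.12], [-1.47, 1.34], [0.16, 2.42], [-1.27, 4.41], [0.06, 2.06], [-2.6, 2.6]. Speed limits (rad/s): [2.22, 2.22, 2.79, 2.79, 3.14, 3.14, 3.14].

## Interface

Orientations are given as a unit quaternion [x, y, z, w].
In Python, from bench import * gives the robot as it stands.
- The arm moves only by the tool play_rows, never from a script. Its argument "increments" is text: rows parted by semicolons, each of 7 numbers parted by spaces: the turn, a rotation vector about the tool's x, y, z in rad, then the shift along the tool's x, y, z in m, then the opening, from 0 (shut) to 1 (fully open). A call has 1 to 8 rows; each row is the pose to reach, as a shift and turn from the pose commanded when the call began, along the tool's axes at that moment; what a row does not reach only later rows make up. A row lasts 1/10 s, in which the tool goes at most 50 mm and 8.59 degrees, less where a joint would pass 70% of its speed; a pose out of reach is approached as far as the arm can. A call with a gripper value outside its range is refused whole. The fingers move at their own pace and stop on an object; "grip_force" is the grip in N (left out, the last holds). Time passes only in rows, so rows that repeat a pose let the fingers close. It gives the time, the measured TCP pose, the force, the opening and the grip force at its end, in the units of the state.
- read_state(): the state, without advancing time (a new reading comes with each control period).
- camera(name): name is "side" or "top" or "wrist"; returns a dict with "color" (400x640x3 uint8, red, green, blue), "fx", "fy", "cx", "cy" (pixels), "camera_from_world" (4x4, takes a point from world to camera coordinates); the wrist camera has in their place "mount" (4x4, takes a point from camera to tool coordinates, whose origin is the TCP and whose axes are the flange's). Camera axes: x right, y down, z forward; pixel columns grow to the right and rows downward; lengths in m; the calibration is good to about 2 mm. A picture is of the moment at which its call begins: read the wrist's pose just before it. There is no depth.
- close_job(): hands the job in; it is judged then, once.
The state is a dict: "time": time; "joint_positions": joint angles; "joint_vel": joint speeds; "joint_torque": joint torques, N m; "ee_pos": TCP position; "eef_rot": TCP orientation; "ft_force": force on the tool from outside, world axes, zero at the start; "torque": the same for the moment, N m; "width": finger opening in m; "grip_force": force on a finger pad.
Only numpy, scipy, OpenCV 4.12 (cv2) and the standard library are available. Lean on these libraries where they do the work, as an engineer would, in place of code of your own. Each camera call takes 0.05 s, during which the arm holds its last target. There are 200 camera calls.

## Working session

There is one attempt and no reset: what is moved stays moved. The work goes in short steps, Python scripts to look and compute and a tool call to move; the robot and the scene stay as the last step left them, time stands still between calls to the robot, and variables do not carry over. Pictures are saved under pics/ and viewed, at most 11 in all, crops included, and the job is handed in when it is done.

Besides the shell and the picture viewer there is one more tool, called after ">>>" by a JSON object that holds its "fn" and its "kwargs". play_rows: Moves the arm, as the interface text tells. Its arguments: {"type":"object","properties":{"increments":{"type":"string"},"grip_force":{"type":"number"}},"required":["increments"]}

```bash
ls; mkdir -p pics; python3 - <<'E'
from bench import *
import cv2,json
s=read_state();print(s)
for n in("side","top"):
    c=camera(n);cv2.imwrite(f"pics/{n}0.png",c["color"][:,:,::-1])
    print(n,c["fx"],c["fy"],c["cx"],c["cy"],c["camera_from_world"].tolist() if hasattr(c["camera_from_world"],'tolist') else c["camera_from_world"])
E
```

```text
pics
{'time': 0.0, 'joint_positions': array([-1.19460969,  0.33284613, -0.06467728,  1.46093692,  0.02163036,
        1.34985833, -0.08852211]), 'joint_vel': array([-0.00066562, -0.00080503, -0.00117976, -0.00127815,  0.00067022,
        0.00041904, -0.00118122]), 'joint_torque': array([ 2.92669074e-04, -6.23270273e+01,  2.46753241e-02, -3.89881468e+01,
       -6.13285415e-02,  3.98272520e-02,  1.55250596e-04]), 'ee_pos': array([0.24257075, 0.57560637, 0.22177205]), 'eef_rot': array([ 1.98082510e-01,  9.80185116e-01, -6.70936712e-04, -8.52924856e-05]), 'ft_force': array([-3.09854787e-01,  9.29238879e-04,  9.31832085e-01]), 'torque': array([-0.01025026, -0.0030931 , -0.01177203]), 'grip_force': 0.0, 'width': 0.08697922420025715}
side 435.7005353466433 435.7005353466433 319.02044457912575 203.17503671697395 [[0.01066774164411564, -0.9998459005313168, 0.0139418248064752, -0.2151124057125376], [-0.4576106891023042, -0.017278405059266956, -0.8889847658638036, 0.38616221304350296], [0.8890886662799883, 0.0031035317507550272, -0.45772449309944435, 0.4090664884615159], [0.0, 0.0, 0.0, 1.0]]
top 444.1812358513947 444.1812358513947 313.8078162097987 201.5100740039562 [[0.01625461330180686, -0.9998638407837549, -0.002843842394803895, -0.23040328428380352], [-0.9771965993573504, -0.015283748508486628, -0.2117857720338156, 0.654468874424187], [0.21171347087712367, 0.006221488944544953, -0.9773119764560723, 0.8362031088169948], [0.0, 0.0, 0.0, 1.0]]
```

View pics/top0.png

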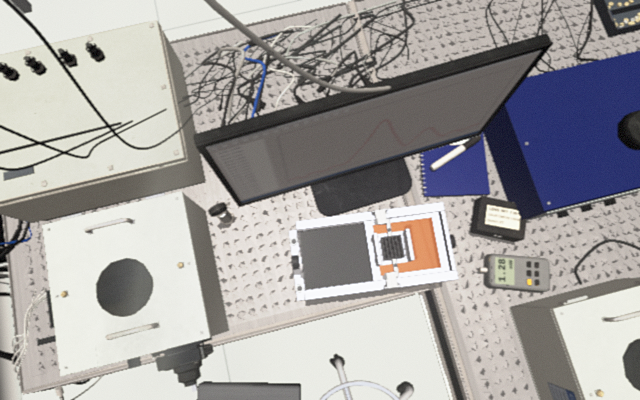

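View pics/side0.png

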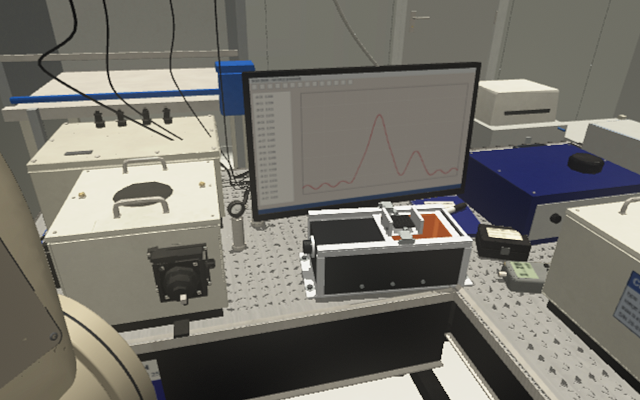

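```bash
python3 - <<'E'
import cv2,numpy as np
t=cv2.imread("pics/top0.png")[195:315,280:470];s=cv2.imread("pics/side0.png")[190:310,290:480]
im=np.vstack([cv2.resize(t,None,fx=4,fy=4,interpolation=2)[:,:],])
cv2.imwrite("pics/tc.png",im)
cv2.imwrite("pics/sc.png",cv2.resize(s,None,fx=4,fy=4,interpolation=2))
E
```

```text
(no output)
```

View pics/tc.png

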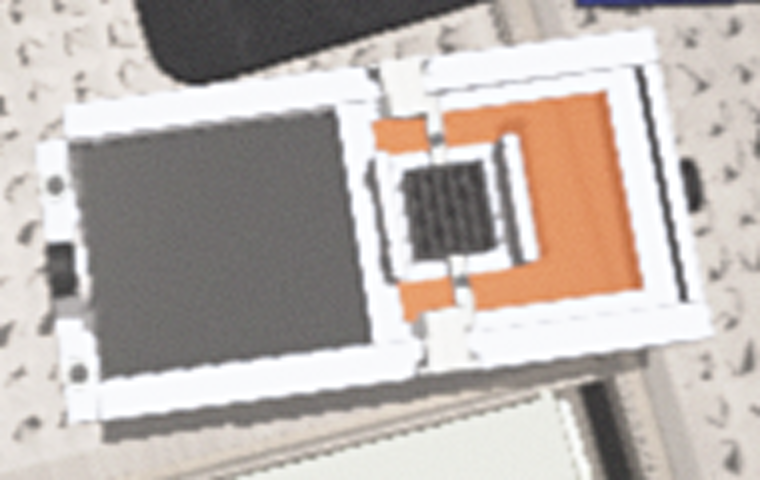

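View pics/sc.png

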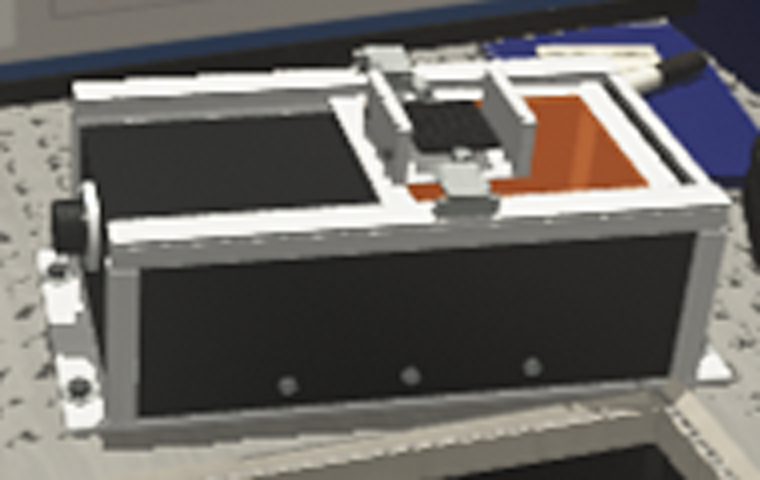

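```bash
cat > h.py <<'E'
from bench import *
import cv2,numpy as np
K={"side":(435.7005,319.0204,203.175),"top":(444.18124,313.80782,201.51007)}
M={"side":np.array([[0.01066774164411564,-0.9998459005313168,0.0139418248064752,-0.2151124057125376],[-0.4576106891023042,-0.017278405059266956,-0.8889847658638036,0.38616221304350296],[0.8890886662799883,0.0031035317507550272,-0.45772449309944435,0.4090664884615159]]),
"top":np.array([[0.01625461330180686,-0.9998638407837549,-0.002843842394803895,-0.23040328428380352],[-0.9771965993573504,-0.015283748508486628,-0.2117857720338156,0.654468874424187],[0.21171347087712367,0.006221488944544953,-0.9773119764560723,0.8362031088169948]])}
def onz(n,u,v,z):
    f,cx,cy=K[n];R=M[n][:,:3];t=M[n][:,3];o=-R.T@t;d=R.T@np.array([(u-cx)/f,(v-cy)/f,1]);return o+d*(z-o[2])/d[2]
def proj(n,p):
    f,cx,cy=K[n];q=M[n][:,:3]@p+M[n][:,3];return q[:2]/q[2]*f+[cx,cy]
E
python3 - <<'E'
from h import *
c=lambda x,y:(280+(x+.5)/4-.5,195+(y+.5)/4-.5)
P=[onz("top",*c(x,y),.108)[:2] for x,y in[(100,418),(712,335),(655,30),(65,103)]]
for p in P:print(p.round(4))
nl,nr,fr,fl=P
print("edges",[np.linalg.norm(a-b).round(4) for a,b in[(nl,nr),(fl,fr),(nl,fl),(nr,fr)]])
ey=(nl-nr)+(fl-fr);ey/=np.linalg.norm(ey);ex2=(fl-nl)+(fr-nr);ex2/=np.linalg.norm(ex2)
print("ey",ey,"yaw(y from world y) deg",np.degrees(np.arctan2(-ey[0],ey[1])),"ex",np.degrees(np.arctan2(ex2[1],ex2[0])),"ctr",np.mean(P,0))
# pad: dark pixels in pad region
t=cv2.imread("pics/top0.png").astype(int);
m=np.zeros(t.shape[:2],np.uint8);cv2.fillPoly(m,[np.array([c(392,163),c(500,152),c(506,258),c(402,270)]).round().astype(int)],1)
m&=((t.max(2)<120)).astype(np.uint8)
ys,xs=np.nonzero(m);print(len(xs),xs.mean(),ys.mean(),"pad",onz("top",xs.mean(),ys.mean(),.116))
rs=cv2.minAreaRect(np.c_[xs,ys].astype(np.float32));print(rs,onz("top",*rs[0],.116))
c2=lambda x,y:(290+(x+.5)/4-.5,190+(y+.5)/4-.5)
q=np.mean([c2(412,108),c2(478,102),c2(500,148),c2(432,156)],0);print("side pad",onz("side",*q,.116))
for x,y in[(112,238),(728,200)]:print("side rail near",onz("side",*c2(x,y),.108).round(4))
E
```

```text
[ 0.4635 -0.2061]
[ 0.5062 -0.4928]
[ 0.6525 -0.4727]
[ 0.6119 -0.1861]
edges [np.float64(0.2899), np.float64(0.2895), np.float64(0.1498), np.float64(0.1477)]
ey [-0.1438562  0.9895986] yaw(y from world y) deg 8.271049864080673 ex 7.744207086009928 ctr [ 0.55852261 -0.33944281]
446 391.99551569506724 247.06726457399103 pad [ 0.56225898 -0.36943155  0.116     ]
((394.2720031738281, 246.4959716796875), (23.076223373413086, 25.222850799560547), 79.69515228271484) [ 0.5634092  -0.37375561  0.116     ]
side pad [ 0.55364417 -0.371885    0.116     ]
side rail near [ 0.464  -0.2062  0.108 ]
side rail near [ 0.505 -0.491  0.108]
```

```bash
cat >> h.py <<'E'
from scipy.spatial.transform import Rotation as Ro
C=np.array([.5585,-.3394]);A=np.radians(8.1);EY=np.array([-np.sin(A),np.cos(A)]);EX=np.array([np.cos(A),np.sin(A)])
RT=np.c_[np.r_[-EX,0],np.r_[EY,0],[0,0,-1]]
def enc(x,y,z):return np.r_[C+x*EX+y*EY,z]
def inc(p):
    s=read_state();R=Ro.from_quat(s["eef_rot"])
    print("turn",(R.inv()*Ro.from_matrix(RT)).as_rotvec().round(4),"shift",R.inv().apply(p-s["ee_pos"]).round(4))
def here():
    s=read_state();d=s["ee_pos"][:2]-C
    print("t",s["time"],"enc",np.round([d@EX,d@EY,s["ee_pos"][2]],4),"F",np.round([s["ft_force"][:2]@EX,s["ft_force"][:2]@EY,s["ft_force"][2]],2),"w",round(s["width"],4))
E
python3 - <<'E'
from h import *
inc(enc(0,-.031,.35));inc(enc(0,-.031,.16))
print("mirror",onz("top",182,360,.08),"lens",onz("top",220,212,.1),onz("side",238,210,.1),"boxcorner",onz("top",45,225,.2),onz("top",195,195,.2),onz("side",50,195,.2))
E
```

```text
turn [-1.200e-03 -3.000e-04 -5.402e-01] shift [-0.6624 -0.7473 -0.1272]
turn [-1.200e-03 -3.000e-04 -5.402e-01] shift [-0.6624 -0.747   0.0628]
mirror [0.34830251 0.02189291 0.08      ] lens [ 0.62758706 -0.03651871  0.1       ] [ 0.61970892 -0.03712196  0.1       ] boxcorner [0.58120039 0.24164441 0.2       ] [ 0.63823596 -0.01309639  0.2       ] [0.47627713 0.2507856  0.2       ]
```

>>> {"fn": "play_rows", "kwargs": {"increments": "0 0 0 0 0 -0.05 1; 0 0 0 0 0 -0.1 1; 0 0 0 0 0 -0.15 0; 0 0 0 0 0 -0.15 0; 0 0 0 0 0 -0.15 0"}}

```text
time: 0.6
ee_pos: [0.2428, 0.5763, 0.3734]
eef_rot: [0.198, 0.98, 0.001, 0.0]
ft_force: [0.7, 0.1, -0.0]
width: 0.0706
grip_force: 0.0
```

```bash
python3 - <<'E'
from h import *
here();s=read_state();print(s["ee_pos"],s["joint_positions"].round(3));inc(enc(0,-.031,.35))
E
```

```text
t 0.6 enc [-0.1836  0.9511  0.3734] F [ 0.71  0.02 -0.04] w 0.0706
[0.24276223 0.57630264 0.37339902] [-1.205  0.307 -0.055  1.183  0.017  1.65  -0.084]
turn [ 1.800e-03  4.000e-04 -5.401e-01] shift [-0.6625 -0.7479  0.022 ]
```

>>> {"fn": "play_rows", "kwargs": {"increments": "0 0 -0.1 -0.033 -0.037 0 0; 0 0 -0.18 -0.066 -0.075 0 0; 0 0 -0.25 -0.1 -0.112 0 0; 0 0 -0.32 -0.133 -0.15 0 0; 0 0 -0.4 -0.166 -0.187 0 0; 0 0 -0.45 -0.2 -0.224 0 0; 0 0 -0.5 -0.233 -0.262 0 0; 0 0 -0.54 -0.264 -0.3 0 0"}}

```text
time: 1.4
ee_pos: [0.3693, 0.1947, 0.3708]
eef_rot: [-0.071, 0.997, -0.001, -0.001]
ft_force: [1.5, 1.0, 0.8]
width: 0.0074
grip_force: 0.0
```

```bash
python3 - <<'E'
from h import *
here();s=read_state();print(s["ee_pos"],s["joint_positions"].round(3));inc(enc(0,-.031,.35))
E
```

```text
t 1.4 enc [-0.1121  0.5554  0.3708] F [1.64 0.75 0.82] w 0.0074
[0.36926323 0.19465086 0.37080644] [-0.833 -0.183  0.202  1.701  0.036  1.623  1.081]
turn [-0.0011 -0.0024  0.0017] shift [-0.1112 -0.5866  0.0212]
```

>>> {"fn": "play_rows", "kwargs": {"increments": "0 0 0 -0.009 -0.049 0 0; 0 0 0 -0.018 -0.098 0 0; 0 0 0 -0.027 -0.147 0 0; 0 0 0 -0.036 -0.196 0 0; 0 0 0 -0.045 -0.245 0 0; 0 0 0 -0.054 -0.294 0 0; 0 0 0 -0.063 -0.343 0 0; 0 0 0 -0.072 -0.39 0 0"}}

```text
time: 2.2
ee_pos: [0.4952, -0.1809, 0.3713]
eef_rot: [-0.071, 0.998, 0.0, -0.001]
ft_force: [0.9, 0.8, -0.2]
width: 0.0007
grip_force: 0.0
```

```bash
python3 - <<'E'
from h import *
here();s=read_state();print(s["ee_pos"],s["joint_positions"].round(3));inc(enc(0,-.031,.25))
E
```

```text
t 2.2 enc [-0.0404  0.1659  0.3713] F [ 1.04  0.65 -0.2 ] w 0.0007
[ 0.49517428 -0.1808899   0.37127773] [-0.498  0.071  0.822  1.489 -0.052  1.605  2.033]
turn [ 0.0004 -0.0014 -0.0001] shift [-0.0405 -0.1969  0.1211]
```

>>> {"fn": "play_rows", "kwargs": {"increments": "0 0 0 -0.01 -0.049 0.02 0; 0 0 0 -0.02 -0.098 0.04 0; 0 0 0 -0.03 -0.147 0.06 0; 0 0 0 -0.04 -0.187 0.08 0; 0 0 0 -0.0405 -0.197 0.1 0; 0 0 0 -0.0405 -0.197 0.12 0; 0 0 0 -0.0405 -0.197 0.12 0"}}

```text
time: 2.9
ee_pos: [0.5615, -0.3678, 0.2476]
eef_rot: [-0.07, 0.998, 0.002, -0.003]
ft_force: [0.2, -0.0, 0.7]
width: 0.0004
grip_force: 0.0
```

```bash
python3 - <<'E'
from h import *
here();s=read_state();print(s["ee_pos"],s["joint_positions"].round(3));inc(enc(0,-.031,.14))
c=camera("side");a=c["color"][120:320,200:500,::-1];c=camera("top");b=c["color"][130:330,230:530,::-1]
cv2.imwrite("pics/v1.png",cv2.resize(np.vstack([a,b]),None,fx=1.5,fy=1.5))
E
```

```text
t 2.9 enc [-0.001  -0.0286  0.2476] F [ 0.18 -0.06  0.67] w 0.0004
[ 0.56151387 -0.36784647  0.24755422] [-0.049  0.541  0.859  1.313 -0.401  1.471  2.488]
turn [ 0.0042 -0.0064 -0.0022] shift [-0.0017 -0.0029  0.1075]
```

View pics/v1.png

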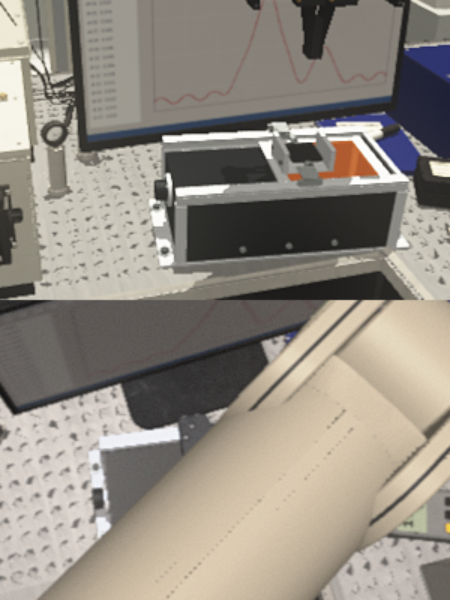

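>>> {"fn": "play_rows", "kwargs": {"increments": "0 0 0.1 0.03 0 -0.02 0; 0 0 0.25 0.06 0 -0.04 0; 0 0 0.4 0.06 0 -0.04 0; 0 0 0.54 0.06 0 -0.04 0; 0 0 0.69 0.06 0 -0.04 0; 0 0 0.83 0.06 0 -0.04 0; 0 0 0.97 0.06 0 -0.04 0; 0 0 1.1 0.06 0 -0.04 0"}}

```text
time: 3.8
ee_pos: [0.5045, -0.3761, 0.294]
eef_rot: [0.463, 0.886, 0.001, 0.001]
ft_force: [-0.0, -0.0, 0.1]
width: 0.0002
grip_force: 0.0
```

>>> {"fn": "play_rows", "kwargs": {"increments": "0 0 0.14 0 0 0 0; 0 0 0.28 0 0 0 0; 0 0 0.42 0 0 0 0; 0 0 0.56 0 0 0 0; 0 0 0.7 0 0 0 0; 0 0 0.84 0 0 0 0; 0 0 0.98 0 0 0 0; 0 0 1.1 0 0 0 0"}}

```text
time: 4.6
ee_pos: [0.5046, -0.376, 0.2938]
eef_rot: [0.858, 0.513, 0.001, 0.0]
ft_force: [0.5, 0.1, -0.7]
width: 0.0007
grip_force: 0.0
```

```bash
sed -i 's/np.r_\[-EX,0\],np.r_\[EY,0\]/np.r_[EX,0],np.r_[-EY,0]/' h.py; python3 - <<'E'
from h import *
here();s=read_state();print(s["ee_pos"],s["joint_positions"].round(3));inc(enc(0,-.031,.18))
E
```

```text
t 4.6 enc [-0.0586 -0.0287  0.2938] F [ 0.49  0.03 -0.69] w 0.0007
[ 0.50456894 -0.37601934  0.29381397] [-0.257  0.596  1.298  1.381 -0.573  1.577  0.491]
turn [ 9.000e-04 -1.700e-03  9.371e-01] shift [0.0327 0.0484 0.1139]
```

>>> {"fn": "play_rows", "kwargs": {"increments": "0 0 0.14 0.008 0.01 0 0; 0 0 0.28 0.016 0.02 0 0; 0 0 0.42 0.02 0.03 0 0"}}

```text
time: 4.9
ee_pos: [0.5414, -0.3717, 0.2939]
eef_rot: [0.946, 0.324, 0.001, 0.0]
ft_force: [0.1, 0.0, -0.0]
width: 0.0005
grip_force: 0.0
```

```bash
python3 - <<'E'
from h import *
here();s=read_state();print(s["ee_pos"],s["joint_positions"].round(3));inc(enc(0,-.031,.18))
E
```

```text
t 4.9 enc [-0.0215 -0.0296  0.2939] F [ 0.14 -0.01 -0.04] w 0.0005
[ 0.54139433 -0.37169548  0.29392183] [-0.226  0.68   1.305  1.298 -0.655  1.62   0.058]
turn [ 4.000e-04 -2.200e-03  5.183e-01] shift [0.0177 0.0118 0.114 ]
```

Limits are respected. Finish the turn and come above the pad.

>>> {"fn": "play_rows", "kwargs": {"increments": "0 0 0.14 0.006 0.004 0.03 0; 0 0 0.28 0.012 0.008 0.06 0; 0 0 0.42 0.0177 0.0118 0.09 0; 0 -0.001 0.518 0.0177 0.0118 0.114 0; 0 -0.001 0.518 0.0177 0.0118 0.114 0; 0 -0.001 0.518 0.0177 0.0118 0.114 0"}}

```text
time: 5.5
ee_pos: [0.5616, -0.3712, 0.1801]
eef_rot: [0.997, 0.074, -0.0, 0.0]
ft_force: [-0.8, -0.1, 0.7]
width: 0.0006
grip_force: 0.0
```

```bash
python3 - <<'E'
from h import *
here();s=read_state();print(s["ee_pos"],s["joint_positions"].round(3));inc(enc(0,-.031,.125))
w=camera("wrist");T=np.array(w["mount"]);print(T.round(3).tolist(),w["fx"],w["cx"],w["cy"])
cv2.imwrite("pics/w1.png",w["color"][:,:,::-1])
E
```

```text
t 5.5 enc [-0.0014 -0.0319  0.1801] F [-0.79  0.01  0.72] w 0.0006
[ 0.56156056 -0.37118287  0.18005655] [-0.244  0.83   1.303  1.422 -0.796  1.477 -0.386]
turn [0.0007 0.0001 0.0073] shift [ 0.0015 -0.0009  0.0551]
[[0.0, -0.971, -0.241, 0.066], [1.0, 0.0, -0.0, -0.001], [0.0, -0.241, 0.971, -0.162], [0.0, 0.0, 0.0, 1.0]] 292.3006759596966 317.206990637107 196.10933224438335
```

View pics/w1.png

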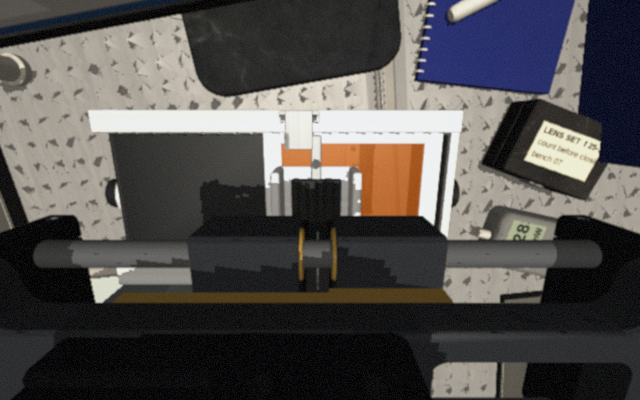

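>>> {"fn": "play_rows", "kwargs": {"increments": "0 0 0.007 0.0015 -0.001 0.02 0; 0 0 0.007 0.0015 -0.001 0.04 0; 0 0 0.007 0.0015 -0.001 0.054 0; 0 0 0.007 0.0015 -0.001 0.06 0; 0 0 0.007 0.0015 -0.001 0.063 0; 0 0 0.007 0.0015 -0.001 0.066 0; 0 0 0.007 0.0015 -0.001 0.068 0; 0 0 0.007 0.0015 -0.001 0.069 0"}}

```text
time: 6.35
ee_pos: [0.5626, -0.37, 0.1109]
eef_rot: [0.998, 0.069, -0.0, -0.0]
ft_force: [-2.5, 5.7, 8.3]
width: 0.0003
grip_force: 3.9
```

```bash
python3 - <<'E'
from h import *
here();inc(enc(0,-.031,.1105))
E
```

```text
t 6.35 enc [-0.0002 -0.0308  0.1109] F [-1.64  5.99  8.33] w 0.0003
turn [-0.0005  0.     -0.0029] shift [0.0002 0.0002 0.0004]
```

>>> {"fn": "play_rows", "kwargs": {"increments": "0 0 -0.003 0 -0.002 0.0003 0; 0 0 -0.003 0 -0.005 0.0003 0; 0 0 -0.003 0 -0.009 0.0003 0; 0 0 -0.003 0 -0.013 0.0003 0; 0 0 -0.003 0 -0.018 0.0003 0; 0 0 -0.003 0 -0.024 0.0003 0; 0 0 -0.003 0 -0.03 0.0003 0; 0 0 -0.003 0 -0.036 0.0003 0"}}

```text
time: 7.15
ee_pos: [0.5576, -0.3363, 0.1115]
eef_rot: [0.998, 0.07, 0.001, 0.002]
ft_force: [-1.5, -2.0, 7.3]
width: 0.0007
grip_force: 3.7
```

```bash
python3 - <<'E'
from h import *
here();inc(enc(0,.0,.1105));print(read_state()["joint_positions"].round(3))
c=camera("side");cv2.imwrite("pics/s2.png",cv2.resize(c["color"][170:310,280:490,::-1],None,fx=3.5,fy=3.5))
E
```

```text
t 7.15 enc [-0.0004  0.0032  0.1115] F [-1.72 -1.77  7.33] w 0.0007
turn [ 0.0035 -0.0008 -0.0013] shift [0.0004 0.0032 0.001 ]
[-0.328  0.849  1.269  1.566 -0.825  1.345 -0.394]
```

View pics/s2.png

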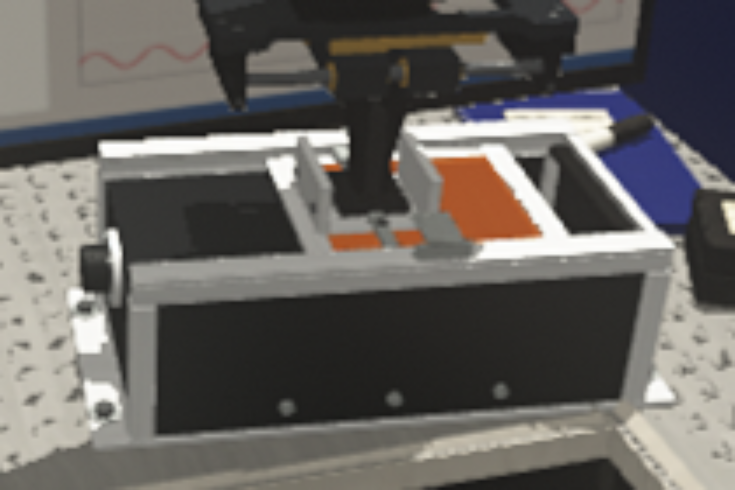

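>>> {"fn": "play_rows", "kwargs": {"increments": "0 0 0 0 -0.008 0.0005 0; 0 0 0 0 -0.018 0.0005 0; 0 0 0 0 -0.03 0.0005 0; 0 0 0 0 -0.042 0.0005 0; 0 0 0 0 -0.054 0.0005 0; 0 0 0 0 -0.064 0.0005 0; 0 0 0 0 -0.07 0.0005 0; 0 0 0 0 -0.074 0.0005 0"}}

```text
time: 8.0
ee_pos: [0.5468, -0.2628, 0.1106]
eef_rot: [0.998, 0.07, 0.0, 0.001]
ft_force: [-3.7, -2.7, 7.5]
width: 0.0002
grip_force: 4.0
```

>>> {"fn": "play_rows", "kwargs": {"increments": "0 0 0 0 -0.002 0 0; 0 0 0 0 -0.004 0 0; 0 0 0 0 -0.006 0 0; 0 0 0 0 -0.008 0 0; 0 0 0 0 -0.01 0 0; 0 0 0 0 -0.012 0 0; 0 0 0 0 -0.013 0 0; 0 0 0 0 -0.013 0 0"}}

```text
time: 8.8
ee_pos: [0.5458, -0.2511, 0.1111]
eef_rot: [0.998, 0.07, 0.001, 0.002]
ft_force: [0.3, -4.8, 7.4]
width: 0.0004
grip_force: 3.8
```

```bash
python3 - <<'E'
from h import *
here();inc(enc(0,.091,.1105));print(read_state()["joint_positions"].round(3))
c=camera("side");cv2.imwrite("pics/s3.png",cv2.resize(c["color"][170:310,280:490,::-1],None,fx=3.5,fy=3.5))
E
```

```text
t 8.8 enc [-1.000e-04  8.920e-02  1.111e-01] F [-0.37 -4.78  7.37] w 0.0004
turn [ 0.0046 -0.0018 -0.0018] shift [ 0.0001 -0.0018  0.0006]
[-0.544  0.751  1.3    1.711 -0.754  1.279 -0.507]
```

View pics/s3.png

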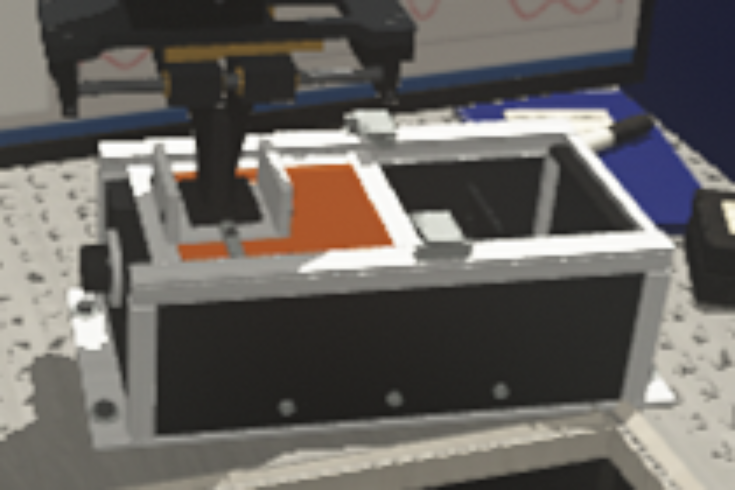

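>>> {"fn": "play_rows", "kwargs": {"increments": "0 0 0 0 0 -0.015 0; 0 0 0 0 0 -0.05 0; 0 0 0 -0.005 0.03 -0.08 0; 0 0 0 -0.02 0.075 -0.1 0; 0 0 0 -0.035 0.12 -0.12 0; 0 0 0 -0.04 0.165 -0.12 0; 0 0 0 -0.04 0.165 -0.12 0; 0 0 0 -0.04 0.165 -0.12 0"}}

```text
time: 9.65
ee_pos: [0.5274, -0.4197, 0.2299]
eef_rot: [0.998, 0.068, -0.0, 0.001]
ft_force: [0.8, 0.6, -0.3]
width: 0.0006
grip_force: 0.0
```

```bash
python3 - <<'E'
from h import *
here();s=read_state();print(s["ee_pos"].tolist(),s["eef_rot"].tolist(),s["joint_positions"].round(3))
w=camera("wrist");np.savez("w2.npz",c=w["color"],m=w["mount"],p=s["ee_pos"],q=s["eef_rot"],k=[w["fx"],w["fy"],w["cx"],w["cy"]])
g=lambda a:(255*(a/255.)**.45).astype(np.uint8)
a=g(w["color"][40:320,120:520,::-1])
c=camera("side");cv2.imwrite("pics/s4raw.png",c["color"][:,:,::-1]);b=g(c["color"][180:280,370:490,::-1])
cv2.imwrite("pics/v4.png",np.hstack([cv2.resize(a,(480,336)),cv2.resize(b,(403,336))])[:,:])
im=np.zeros((600,800,3),np.uint8);im[:350,:500]=cv2.resize(a,(500,350));im[350:600,:300]=cv2.resize(b,(300,250));cv2.imwrite("pics/v4.png",im)
E
```

```text
t 9.65 enc [-0.0421 -0.0751  0.2299] F [ 0.91  0.44 -0.34] w 0.0006
[0.5274175463324793, -0.41972510424258036, 0.22991522535513925] [0.9976572632073729, 0.06840754063813012, -0.00021493310081459097, 0.0005893701547846172] [-0.117  0.718  1.213  1.349 -0.664  1.511 -0.394]
```

View pics/v4.png

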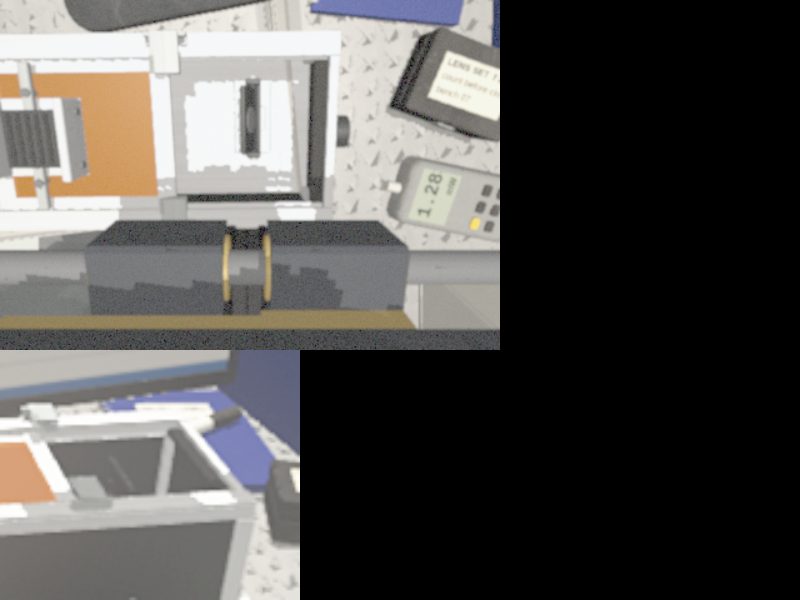

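```bash
python3 - <<'E'
from h import *
d=np.load("w2.npz");R=Ro.from_quat(d["q"]).as_matrix();fx,fy,cx,cy=d["k"];m=d["m"]
def e(u,v,z):
    r=R@m[:3,:3]@np.array([(u-cx)/fx,(v-cy)/fy,1]);o=R@m[:3,3]+d["p"];p=o+r*(z-o[2])/r[2];q=p[:2]-C;return np.round([q@EX,q@EY],4)
for n,(a,b) in {"TL":(240,82),"TR":(260,80),"BL":(240,157),"BR":(260,157),"rimR":(308,120),"rimL":(175,120),"padridgeR":(85,135),"guardedge":(162,130)}.items():
    u,v=120+a/1.25,40+b/1.25;print(n,e(u,v,.089),e(u,v,.055),e(u,v,.108))
g=(d["c"].max(2));print(g[132,296:340])
E
```

```text
TL [ 0.0407 -0.0694] [ 0.0426 -0.0689] [ 0.0396 -0.0697]
TR [ 0.0422 -0.0852] [ 0.0442 -0.0865] [ 0.041  -0.0845]
BL [-0.019  -0.0689] [-0.0238 -0.0683] [-0.0163 -0.0692]
BR [-0.0191 -0.0855] [-0.0238 -0.0868] [-0.0164 -0.0848]
rimR [ 0.011  -0.1244] [ 0.0095 -0.13  ] [ 0.0117 -0.1212]
rimL [ 0.0114 -0.0164] [ 0.0101 -0.0099] [ 0.0122 -0.02  ]
padridgeR [-0.0003  0.058 ] [-0.003   0.0729] [0.0012 0.0497]
guardedge [ 0.0035 -0.0053] [0.0012 0.0024] [ 0.0047 -0.0097]
[240 242 242 241 240 242 241 241 241 241 241 230 225 222 175 137  88  61
  73  60  38  51  69  58  50  45  44  41  36  42  61  98 175 236 241 233
 231 239 239 233 225 237 243 240]
```

>>> {"fn": "play_rows", "kwargs": {"increments": "0 0 0 0.02 0.017 0.03 0; 0 0 0 0.047 0.034 0.06 0; 0 0 0 0.047 0.034 0.09 0; 0 0 0 0.047 0.034 0.1 0; 0 0 0 0.047 0.034 0.1 0; 0 0 0 0.047 0.034 0.1 0"}}

```text
time: 10.35
ee_pos: [0.5806, -0.4441, 0.1307]
eef_rot: [0.997, 0.071, 0.0, 0.001]
ft_force: [-0.4, -0.3, 0.2]
width: 0.0002
grip_force: 0.0
```

```bash
python3 - <<'E'
from h import *
here();inc(enc(.005,-.109,.068));print(read_state()["joint_positions"].round(3))
E
```

```text
t 10.35 enc [ 0.0072 -0.1068  0.1307] F [-0.43 -0.2   0.17] w 0.0002
turn [ 0.0015 -0.0001  0.0003] shift [-0.0022  0.0021  0.0627]
[-0.014  0.881  1.099  1.287 -0.769  1.411 -0.396]
```

>>> {"fn": "play_rows", "kwargs": {"increments": "0 0 0 -0.002 0.002 0.015 0; 0 0 0 -0.002 0.003 0.03 0; 0 0 0 -0.002 0.003 0.04 0; 0 0 0 -0.002 0.003 0.05 0; 0 0 0 -0.002 0.003 0.058 0; 0 0 0 -0.002 0.003 0.063 0; 0 0 0 -0.002 0.003 0.063 0"}}

```text
time: 11.05
ee_pos: [0.5783, -0.4476, 0.0649]
eef_rot: [0.998, 0.07, -0.001, -0.0]
ft_force: [0.8, -0.7, -0.3]
width: 0.0002
grip_force: 0.0
```

```bash
python3 - <<'E'
from h import *
here()
E
```

```text
t 11.05 enc [ 0.0044 -0.1099  0.0649] F [ 0.65 -0.81 -0.29] w 0.0002
```

>>> {"fn": "play_rows", "kwargs": {"increments": "0 0 0 0 -0.004 0 0; 0 0 0 0 -0.008 0 0; 0 0 0 0 -0.012 0 0; 0 0 0 0 -0.016 0 0; 0 0 0 0 -0.02 0 0; 0 0 0 0 -0.024 0 0; 0 0 0 0 -0.028 0 0; 0 0 0 0 -0.032 0 0"}}

```text
time: 11.85
ee_pos: [0.5738, -0.4168, 0.0662]
eef_rot: [0.998, 0.07, -0.0, 0.001]
ft_force: [0.5, -3.6, 1.1]
width: 0.0005
grip_force: 1.4
```

```bash
python3 - <<'E'
from h import *
here()
E
```

```text
t 11.85 enc [ 0.0043 -0.0788  0.0662] F [ 0.01 -3.68  1.06] w 0.0005
```

>>> {"fn": "play_rows", "kwargs": {"increments": "0 0 0 0 -0.004 0 0; 0 0 0 0 -0.008 0 0; 0 0 0 0 -0.012 0 0; 0 0 0 0 -0.016 0 0; 0 0 0 0 -0.02 0.001 0; 0 0 0 0 -0.023 0.003 0; 0 0 0 0 -0.023 0.005 0; 0 0 0 0 -0.023 0.007 0"}}

```text
time: 12.65
ee_pos: [0.5709, -0.3927, 0.0583]
eef_rot: [0.998, 0.071, -0.0, -0.0]
ft_force: [0.2, 1.1, 1.2]
width: 0.0005
grip_force: 0.6
```

```bash
python3 - <<'E'
from h import *
here()
E
```

```text
t 12.65 enc [ 0.0048 -0.0546  0.0583] F [0.41 1.1  1.18] w 0.0005
```

>>> {"fn": "play_rows", "kwargs": {"increments": "0 0 0 0 0 0.001 0; 0 0 0 0 0 0.002 0; 0 0 0 0 0 0.002 0; 0 0 0 0 0 0.002 0"}}

```text
time: 13.05
ee_pos: [0.5709, -0.3928, 0.0579]
eef_rot: [0.998, 0.07, -0.0, -0.001]
ft_force: [-3.5, 6.8, 14.2]
width: 0.0004
grip_force: 7.1
```

```bash
python3 - <<'E'
from h import *
here()
E
```

```text
t 13.05 enc [ 0.0048 -0.0546  0.0579] F [-2.54  7.19 14.16] w 0.0004
```

>>> {"fn": "play_rows", "kwargs": {"increments": "0 0 0 0 0 -0.02 0; 0 0 0 0 0 -0.06 0; 0 0 0 0 0 -0.1 0; 0 0 0 0 -0.04 -0.12 0; 0 0 0 -0.005 -0.085 -0.12 0; 0 0 0 -0.005 -0.13 -0.12 0; 0 0 0 -0.005 -0.142 -0.12 0; 0 0 0 -0.005 -0.142 -0.12 0"}}

```text
time: 13.85
ee_pos: [0.5468, -0.2509, 0.1773]
eef_rot: [0.997, 0.072, 0.0, -0.001]
ft_force: [-0.2, -0.6, 0.7]
width: 0.0003
grip_force: 0.0
```

```bash
python3 - <<'E'
from h import *
here();inc(enc(0,.087,.120))
s=read_state();g=lambda a:(255*(a/255.)**.45).astype(np.uint8)
w=camera("wrist");c=camera("side")
im=np.zeros((560,640,3),np.uint8);im[:320]=g(w["color"][:320,:,::-1]);im[320:560,:360]=cv2.resize(g(c["color"][170:310,280:490,::-1]),(360,240));cv2.imwrite("pics/v5.png",im)
E
```

```text
t 13.85 enc [0.0009 0.0893 0.1773] F [-0.27 -0.54  0.65] w 0.0003
turn [-0.001  -0.0002  0.0031] shift [-0.0009  0.0023  0.0573]
```

View pics/v5.png

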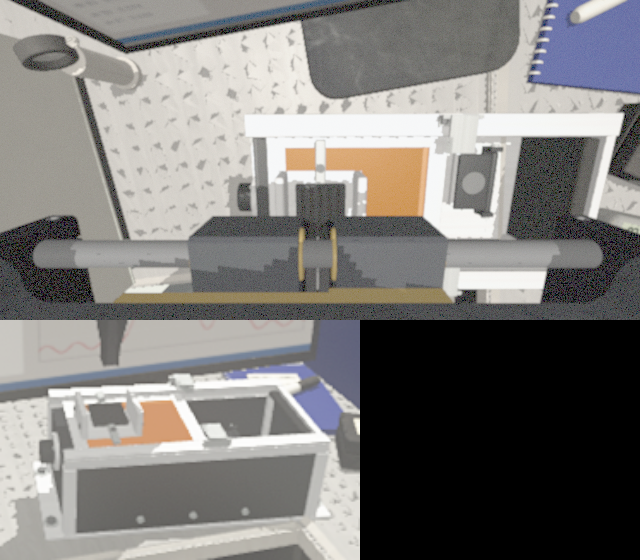

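The block lies flat (wrist px 475,183); the ridges (281 and 357) are centred on the fingers. Now shut the guard.

>>> {"fn": "play_rows", "kwargs": {"increments": "0 0 0 -0.001 0.001 0.02 0; 0 0 0 -0.001 0.001 0.04 0; 0 0 0 -0.001 0.001 0.05 0; 0 0 0 -0.001 0.001 0.056 0; 0 0 0 -0.001 0.003 0.057 0; 0 0 0 -0.001 0.006 0.057 0; 0 0 0 -0.001 0.009 0.057 0; 0 0 0 -0.001 0.012 0.057 0"}}

```text
time: 14.75
ee_pos: [0.5469, -0.266, 0.1203]
eef_rot: [0.998, 0.07, -0.0, 0.0]
ft_force: [0.1, 0.7, -0.3]
width: 0.0007
grip_force: 0.0
```

>>> {"fn": "play_rows", "kwargs": {"increments": "0 0 0 0 0.004 0 0; 0 0 0 0 0.01 0 0; 0 0 0 0 0.016 0 0; 0 0 0 0 0.024 0 0; 0 0 0 0 0.032 0 0; 0 0 0 0 0.04 0 0; 0 0 0 0 0.048 0 0; 0 0 0 0 0.056 0 0"}}

```text
time: 15.55
ee_pos: [0.5546, -0.3216, 0.1196]
eef_rot: [0.998, 0.07, -0.0, 0.0]
ft_force: [1.6, 2.2, 0.1]
width: 0.0005
grip_force: 1.0
```

```bash
python3 - <<'E'
from h import *
here();inc(enc(0,-.0395,.120))
E
```

```text
t 15.55 enc [-0.0013  0.0182  0.1196] F [1.87 1.99 0.11] w 0.0005
turn [ 0.      0.001  -0.0006] shift [ 0.0014  0.0577 -0.0004]
```

>>> {"fn": "play_rows", "kwargs": {"increments": "0 0 0 0 0.005 0 0; 0 0 0 0 0.01 0 0; 0 0 0 0 0.015 0 0; 0 0 0 0 0.019 0 0; 0 0 0 0 0.023 0 0; 0 0 0 0 0.027 0 0; 0 0 0 0 0.03 0 0; 0 0 0 0 0.033 0 0"}}

```text
time: 16.35
ee_pos: [0.5591, -0.3538, 0.1197]
eef_rot: [0.998, 0.07, -0.001, 0.0]
ft_force: [-1.4, 2.1, 0.2]
width: 0.0004
grip_force: 0.8
```

```bash
python3 - <<'E'
from h import *
here();inc(enc(0,-.0395,.120))
E
```

```text
t 16.35 enc [-0.0014 -0.0144  0.1197] F [-1.12  2.31  0.21] w 0.0004
turn [ 0.0002  0.0011 -0.0006] shift [ 0.0014  0.0251 -0.0003]
```

>>> {"fn": "play_rows", "kwargs": {"increments": "0 0 0 0 0.002 0 0; 0 0 0 0 0.004 0 0; 0 0 0 0 0.006 0 0; 0 0 0 0 0.008 0 0; 0 0 0 0 0.01 0 0; 0 0 0 0 0.012 0 0"}}

```text
time: 16.95
ee_pos: [0.5609, -0.3656, 0.1197]
eef_rot: [0.998, 0.07, -0.0, 0.0]
ft_force: [-0.2, 1.9, -0.3]
width: -0.0001
grip_force: 0.8
```

```bash
python3 - <<'E'
from h import *
here();inc(enc(0,-.0395,.120))
E
```

```text
t 16.95 enc [-0.0013 -0.0263  0.1197] F [ 0.11  1.9  -0.32] w -0.0001
turn [ 0.0001  0.0009 -0.0006] shift [ 0.0014  0.0132 -0.0003]
```

Guard about 13 mm open; now 1 mm rows.

>>> {"fn": "play_rows", "kwargs": {"increments": "0 0 0 0 0.001 0 0; 0 0 0 0 0.002 0 0; 0 0 0 0 0.003 0 0; 0 0 0 0 0.004 0 0; 0 0 0 0 0.005 0 0; 0 0 0 0 0.006 0 0"}}

```text
time: 17.55
ee_pos: [0.5614, -0.369, 0.1196]
eef_rot: [0.997, 0.071, -0.001, -0.002]
ft_force: [-5.9, 13.5, 7.9]
width: 0.0005
grip_force: 7.2
```

>>> {"fn": "play_rows", "kwargs": {"increments": "0 0 0 0 0.001 0 0; 0 0 0 0 0.002 0 0; 0 0 0 0 0.003 0 0; 0 0 0 0 0.003 0 0"}}

```text
time: 17.95
ee_pos: [0.5617, -0.3712, 0.1196]
eef_rot: [0.997, 0.071, -0.001, -0.003]
ft_force: [-6.8, 15.8, 9.8]
width: 0.0004
grip_force: 8.6
```

```bash
python3 - <<'E'
from h import *
here()
E
```

```text
t 17.95 enc [-0.0013 -0.032   0.1196] F [-4.47 16.61  9.78] w 0.0004
```

>>> {"fn": "play_rows", "kwargs": {"increments": "0 0 0 0 0.001 0 0; 0 0 0 0 0.002 0 0; 0 0 0 0 0.003 0 0; 0 0 0 0 0.003 0 0"}}

```text
time: 18.35
ee_pos: [0.562, -0.3727, 0.1196]
eef_rot: [0.997, 0.071, -0.002, -0.005]
ft_force: [-10.7, 22.7, 13.5]
width: 0.0005
grip_force: 12.2
```

```bash
python3 - <<'E'
from h import *
here()
E
```

```text
t 18.35 enc [-0.0012 -0.0335  0.1196] F [-7.36 23.94 13.45] w 0.0005
```

>>> {"fn": "play_rows", "kwargs": {"increments": "0 0 0 0 0.001 0 0; 0 0 0 0 0.002 0 0; 0 0 0 0 0.002 0 0"}}

```text
time: 18.65
ee_pos: [0.563, -0.3782, 0.1196]
eef_rot: [0.997, 0.071, -0.001, -0.001]
ft_force: [-1.7, 6.1, 2.2]
width: 0.0004
grip_force: 3.0
```

```bash
python3 - <<'E'
from h import *
here()
E
```

```text
t 18.65 enc [-0.001  -0.039   0.1196] F [-0.8   6.23  2.17] w 0.0004
```

>>> {"fn": "play_rows", "kwargs": {"increments": "0 0 0 0 0.001 0 0; 0 0 0 0 0.001 0 0; 0 0 0 0 0.001 0 0"}}

```text
time: 18.95
ee_pos: [0.5631, -0.3793, 0.1195]
eef_rot: [0.997, 0.071, -0.001, -0.001]
ft_force: [-1.7, 5.3, -0.1]
width: 0.0007
grip_force: 2.8
```

```bash
python3 - <<'E'
from h import *
here()
E
```

```text
t 18.95 enc [-0.001  -0.0402  0.1195] F [-0.89  5.45 -0.13] w 0.0007
```

>>> {"fn": "play_rows", "kwargs": {"increments": "0 0 0 0 -0.002 0 0; 0 0 0 0 -0.004 0 0; 0 0 0 0 -0.006 0 0; 0 0 0 0 -0.008 0 0; 0 0 0 0 -0.008 0 0; 0 0 0 0 -0.008 0 0"}}

```text
time: 19.55
ee_pos: [0.5619, -0.3724, 0.1198]
eef_rot: [0.998, 0.07, -0.0, 0.0]
ft_force: [0.7, 0.2, -0.4]
width: 0.0006
grip_force: 0.0
```

```bash
python3 - <<'E'
from h import *
here()
E
```

```text
t 19.55 enc [-0.0013 -0.0331  0.1198] F [ 0.76  0.1  -0.41] w 0.0006
```

>>> {"fn": "play_rows", "kwargs": {"increments": "0 0 0 0 0 -0.02 0; 0 0 0 0 0 -0.06 0; 0 0 0 -0.04 0 -0.11 0; 0 0 0 -0.06 0 -0.11 0; 0 0 0 -0.06 0 -0.11 0; 0 0 0 -0.06 0 -0.11 0"}}

```text
time: 20.15
ee_pos: [0.5024, -0.3809, 0.2302]
eef_rot: [0.998, 0.07, 0.0, -0.0]
ft_force: [0.7, 0.6, 0.6]
width: 0.0008
grip_force: 0.0
```

```bash
python3 - <<'E'
from h import *
here()
c=camera("side");w=camera("wrist")
im=np.zeros((600,735,3),np.uint8);im[:420,:630]=cv2.resize(c["color"][170:310,280:490,::-1],(630,420))
im[420:,:400]=w["color"][80:260,130:530,::-1];cv2.imwrite("pics/v6.png",im)
cv2.imwrite("pics/s6raw.png",c["color"][:,:,::-1])
a=cv2.imread("pics/side0.png").astype(int);b=c["color"][:,:,::-1].astype(int)
print(np.abs(a-b).max(2)[200:245,380:440].mean())
E
```

```text
t 20.15 enc [-0.0614 -0.0332  0.2302] F [0.75 0.55 0.56] w 0.0008
46.245925925925924
```

View pics/v6.png

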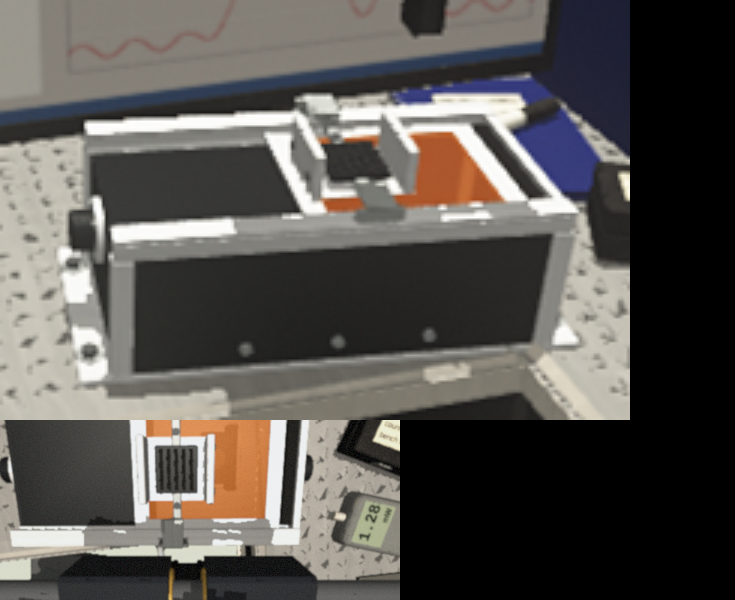

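```bash
python3 - <<'E'
from h import *
a=cv2.imread("pics/side0.png");b=cv2.imread("pics/s6raw.png")
for nm,(x,y,w,h) in {"ridge+plate":(382,203,45,35),"rightplate":(425,212,32,28),"ctrl bolt":(350,270,80,25),"ctrl corner":(445,215,25,60)}.items():
    r=cv2.matchTemplate(b[y-10:y+h+10,x-25:x+w+25],a[y:y+h,x:x+w],cv2.TM_CCOEFF_NORMED)
    _,v,_,l=cv2.minMaxLoc(r);print(nm,v,l[0]-25,l[1]-10)
# orange extent + white-right-edge along the plate, in side view
for n,im in(("0",a),("6",b)):
    i=im.astype(int);m=((i[:,:,2]-i[:,:,0])>70)&(i[:,:,2]>110);m[:, :370]=0;m[:205]=0;m[245:]=0
    print(n,m.sum(),[(y,np.nonzero(m[y])[0].min(),np.nonzero(m[y])[0].max()) for y in(218,222,226,230,234) if m[y].any()])
print(proj("side",enc(0,-.031,.116)),proj("side",enc(0,-.021,.116)))
E
```

```text
ridge+plate 0.8042510151863098 -4 0
rightplate 0.6911096572875977 -4 0
ctrl bolt 0.9925470948219299 0 0
ctrl corner 0.7707290053367615 -1 0
0 559 [(218, np.int64(424), np.int64(437)), (222, np.int64(424), np.int64(441)), (226, np.int64(424), np.int64(444)), (230, np.int64(423), np.int64(447)), (234, np.int64(420), np.int64(450))]
6 606 [(218, np.int64(419), np.int64(433)), (222, np.int64(420), np.int64(436)), (226, np.int64(419), np.int64(439)), (230, np.int64(419), np.int64(442)), (234, np.int64(418), np.int64(445))]
[401.82561432 219.40570302] [396.88645852 219.67060137]
```

>>> {"fn": "play_rows", "kwargs": {"increments": "0 0 0 0.03 -0.011 0 0; 0 0 0 0.061 -0.011 0.01 0; 0 0 0 0.061 -0.011 0.04 0; 0 0 0 0.061 -0.011 0.07 0; 0 0 0 0.061 -0.011 0.09 0; 0 0 0 0.061 -0.011 0.105 0; 0 0 0 0.061 -0.011 0.11 0; 0 0 0 0.061 -0.011 0.11 0"}}

```text
time: 21.05
ee_pos: [0.5614, -0.3611, 0.1193]
eef_rot: [0.998, 0.071, -0.001, 0.0]
ft_force: [-0.0, -0.5, -0.3]
width: 0.0003
grip_force: 0.0
```

```bash
python3 - <<'E'
from h import *
here();inc(enc(0,-.038,.120))
E
```

```text
t 21.05 enc [-0.0002 -0.0219  0.1193] F [-0.08 -0.48 -0.33] w 0.0003
turn [-0.0001  0.0017 -0.0002] shift [ 0.0002  0.0161 -0.0008]
```

>>> {"fn": "play_rows", "kwargs": {"increments": "0 0 0 0 0.002 0 0; 0 0 0 0 0.004 0 0; 0 0 0 0 0.006 0 0; 0 0 0 0 0.008 0 0; 0 0 0 0 0.01 0 0; 0 0 0 0 0.012 0 0; 0 0 0 0 0.014 0 0"}}

```text
time: 21.75
ee_pos: [0.5632, -0.3754, 0.1197]
eef_rot: [0.998, 0.07, -0.0, 0.0]
ft_force: [0.3, 0.1, -0.0]
width: 0.0004
grip_force: 0.0
```

```bash
python3 - <<'E'
from h import *
here()
E
```

```text
t 21.75 enc [-0.0004 -0.0363  0.1197] F [ 0.3   0.02 -0.03] w 0.0004
```

>>> {"fn": "play_rows", "kwargs": {"increments": "0 0 0 0 0.001 0 0; 0 0 0 0 0.002 0 0; 0 0 0 0 0.003 0 0; 0 0 0 0 0.004 0 0; 0 0 0 0 0.005 0 0; 0 0 0 0 0.006 0 0; 0 0 0 0 0.006 0 0"}}

```text
time: 22.45
ee_pos: [0.564, -0.3801, 0.1197]
eef_rot: [0.998, 0.071, -0.001, -0.001]
ft_force: [-3.1, 6.2, 3.3]
width: 0.0006
grip_force: 2.9
```

```bash
python3 - <<'E'
from h import *
here()
E
```

```text
t 22.45 enc [-0.0003 -0.0411  0.1197] F [-2.17  6.59  3.32] w 0.0006
```

>>> {"fn": "play_rows", "kwargs": {"increments": "0 0 0 0 0.001 0 0; 0 0 0 0 0.002 0 0; 0 0 0 0 0.002 0 0"}}

```text
time: 22.75
ee_pos: [0.5642, -0.3815, 0.1196]
eef_rot: [0.997, 0.071, -0.001, -0.002]
ft_force: [-3.6, 7.7, 4.7]
width: 0.0005
grip_force: 4.2
```

```bash
python3 - <<'E'
from h import *
here()
E
```

```text
t 22.75 enc [-0.0003 -0.0425  0.1196] F [-2.47  8.1   4.71] w 0.0005
```

>>> {"fn": "play_rows", "kwargs": {"increments": "0 0 0 0 0.001 0 0; 0 0 0 0 0.002 0 0; 0 0 0 0 0.003 0 0; 0 0 0 0 0.003 0 0"}}

```text
time: 23.15
ee_pos: [0.5646, -0.3841, 0.1196]
eef_rot: [0.997, 0.071, -0.001, -0.002]
ft_force: [-4.7, 8.7, 7.2]
width: 0.0003
grip_force: 5.1
```

```bash
python3 - <<'E'
from h import *
here()
E
```

```text
t 23.15 enc [-0.0003 -0.0451  0.1196] F [-3.43  9.23  7.19] w 0.0003
```

>>> {"fn": "play_rows", "kwargs": {"increments": "0 0 0 0 0.001 0 0; 0 0 0 0 0.002 0 0; 0 0 0 0 0.002 0 0"}}

```text
time: 23.45
ee_pos: [0.5648, -0.3858, 0.1196]
eef_rot: [0.997, 0.071, -0.001, -0.002]
ft_force: [-6.1, 11.2, 7.1]
width: 0.0006
grip_force: 5.7
```

```bash
python3 - <<'E'
from h import *
here()
E
```

```text
t 23.45 enc [-0.0003 -0.0469  0.1196] F [-4.44 11.92  7.05] w 0.0006
```

>>> {"fn": "play_rows", "kwargs": {"increments": "0 0 0 0 0.001 0 0; 0 0 0 0 0.002 0 0; 0 0 0 0 0.002 0 0"}}

```text
time: 23.75
ee_pos: [0.5652, -0.3881, 0.1196]
eef_rot: [0.997, 0.071, -0.001, -0.002]
ft_force: [-4.1, 8.5, 5.4]
width: 0.0003
grip_force: 4.6
```

```bash
python3 - <<'E'
from h import *
here()
E
```

```text
t 23.75 enc [-0.0002 -0.0491  0.1196] F [-2.88  9.03  5.38] w 0.0003
```

>>> {"fn": "play_rows", "kwargs": {"increments": "0 0 0 0 0.001 0 0; 0 0 0 0 0.002 0 0; 0 0 0 0 0.002 0 0"}}

```text
time: 24.05
ee_pos: [0.5655, -0.3901, 0.1196]
eef_rot: [0.997, 0.071, -0.001, -0.002]
ft_force: [-4.7, 8.2, 6.6]
width: 0.0006
grip_force: 4.9
```

```bash
python3 - <<'E'
from h import *
here()
E
```

```text
t 24.05 enc [-0.0002 -0.0512  0.1196] F [-3.47  8.74  6.62] w 0.0006
```

>>> {"fn": "play_rows", "kwargs": {"increments": "0 0 0 0 0.001 0 0; 0 0 0 0 0.002 0 0; 0 0 0 0 0.002 0 0"}}

```text
time: 24.35
ee_pos: [0.5658, -0.3918, 0.1196]
eef_rot: [0.997, 0.071, -0.001, -0.002]
ft_force: [-4.3, 10.1, 6.5]
width: 0.0004
grip_force: 5.5
```

```bash
python3 - <<'E'
from h import *
here()
E
```

```text
t 24.35 enc [-0.0002 -0.0529  0.1196] F [-2.87 10.63  6.54] w 0.0004
```

>>> {"fn": "play_rows", "kwargs": {"increments": "0 0 0 0 0.001 0 0; 0 0 0 0 0.002 0 0; 0 0 0 0 0.002 0 0"}}

```text
time: 24.65
ee_pos: [0.566, -0.3935, 0.1196]
eef_rot: [0.997, 0.071, -0.001, -0.002]
ft_force: [-5.5, 11.7, 6.7]
width: 0.0004
grip_force: 6.1
```

```bash
python3 - <<'E'
from h import *
here()
c=camera("side")["color"][:,:,::-1];cv2.imwrite("pics/s7.png",c)
a=cv2.imread("pics/side0.png")
for n,im in(("0",a),("7",c)):
    i=im.astype(int);m=((i[:,:,2]-i[:,:,0])>70)&(i[:,:,2]>110);m[:, :370]=0;m[:205]=0;m[245:]=0
    print(n,m.sum(),[(y,np.nonzero(m[y])[0].min(),np.nonzero(m[y])[0].max()) for y in(218,222,226,230,234) if m[y].any()])
E
```

```text
t 24.65 enc [-0.0002 -0.0546  0.1196] F [-3.78 12.33  6.67] w 0.0004
0 559 [(218, np.int64(424), np.int64(437)), (222, np.int64(424), np.int64(441)), (226, np.int64(424), np.int64(444)), (230, np.int64(423), np.int64(447)), (234, np.int64(420), np.int64(450))]
7 564 [(218, np.int64(426), np.int64(440)), (222, np.int64(427), np.int64(444)), (226, np.int64(426), np.int64(447)), (230, np.int64(426), np.int64(450)), (234, np.int64(420), np.int64(453))]
```

>>> {"fn": "play_rows", "kwargs": {"increments": "0 0 0 0 -0.003 0 0; 0 0 0 0 -0.006 0 0; 0 0 0 0 -0.01 0 0; 0 0 0 0 -0.014 0 0; 0 0 0 0 -0.018 0 0; 0 0 0 0 -0.02 0 0; 0 0 0 0 -0.02 0 0"}}

```text
time: 25.4
ee_pos: [0.5635, -0.3759, 0.1197]
eef_rot: [0.998, 0.071, -0.0, 0.0]
ft_force: [0.6, 0.1, -0.2]
width: 0.0003
grip_force: 0.0
```

>>> {"fn": "play_rows", "kwargs": {"increments": "0 0 0 0 0 -0.02 0; 0 0 0 0 0 -0.06 0; 0 0 0 -0.04 0 -0.11 0; 0 0 0 -0.06 0 -0.11 0; 0 0 0 -0.06 0 -0.11 0; 0 0 0 -0.06 0 -0.11 0"}}

```text
time: 26.0
ee_pos: [0.5039, -0.3848, 0.2302]
eef_rot: [0.998, 0.07, 0.0, 0.0]
ft_force: [0.7, 0.8, 0.1]
width: 0.0005
grip_force: 0.0
```

```bash
python3 - <<'E'
from h import *
here()
c=camera("side")["color"][:,:,::-1];cv2.imwrite("pics/s8.png",c)
a=cv2.imread("pics/side0.png")
for n,im in(("0",a),("8",c)):
    i=im.astype(int);m=((i[:,:,2]-i[:,:,0])>70)&(i[:,:,2]>110);m[:, :370]=0;m[:205]=0;m[245:]=0
    print(n,m.sum(),[(y,np.nonzero(m[y])[0].min(),np.nonzero(m[y])[0].max()) for y in(218,222,226,230,234) if m[y].any()])
x,y,w,h=382,203,45,35
r=cv2.matchTemplate(c[y-10:y+h+10,x-25:x+w+25],a[y:y+h,x:x+w],cv2.TM_CCOEFF_NORMED);_,v,_,l=cv2.minMaxLoc(r);print(v,l[0]-25,l[1]-10)
E
```

```text
t 26.0 enc [-0.0605 -0.0373  0.2302] F [0.77 0.7  0.09] w 0.0005
0 559 [(218, np.int64(424), np.int64(437)), (222, np.int64(424), np.int64(441)), (226, np.int64(424), np.int64(444)), (230, np.int64(423), np.int64(447)), (234, np.int64(420), np.int64(450))]
8 569 [(218, np.int64(424), np.int64(437)), (222, np.int64(424), np.int64(441)), (226, np.int64(424), np.int64(444)), (230, np.int64(423), np.int64(447)), (234, np.int64(420), np.int64(450))]
0.956792414188385 0 0
```

The guard sprang back to exactly its starting latched position (0 px shift), so the latch has caught.

```bash
python3 -c "
from bench import *
print(close_job())"
```

```text
the job is handed in; nothing more can be done
None
```

The job is handed in at about 26 s of the 54 s. The guard was opened about 120 mm and the beam block tipped flat. The guard was then shut on a second push, because the first stopped short of the latch. In the last side image it sits exactly where it started latched. The highest wrist force I read was about 28 N, and the hand-in returned no verdict.

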